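# Hang the lamp module on the sloped test stand by its keyholes

### The arm

A 6-joint arm with a two-finger parallel gripper is mounted at the origin on the work surface. World frame = base frame: x ahead of the robot, y to its left, z up, the work surface at z = 0. Lengths are in mm, angles in rad, forces in N, time in s.
With the tool pointing down it reaches from about 350 to 975 mm from the base axis. Payload 7.1 kg.
Tool frame: the origin (TCP) lies at the very end of the fingers, on their centre line; the grasp point (between the pads) lies 19 mm behind it (ctrl.grip_point_offset is the distance from the TCP to the grasp point, in mm); z points along the fingers, y is the direction in which the jaws open and shut (so a half turn about z gives the same grasp; the last joint's range is limited). The gripper opens to 88 mm and grips with 3 to 60 N. Pads are 20 mm wide; open, the fingers measure 115 mm over their backs; the gripper's body (75 mm by 178 mm) begins 61 mm behind the grasp point.
Start: joints at [1.163, 0.423, 1.63, -0, 1.089, -0.019], TCP at [236.892, 578.349, 222.675] pointing down, gripper open.
Joint ranges: [-3, 3], [-0.9, 2.11], [0.09, 2.58], [-1.31, 4.45], [0.11, 2.69], [-2.54, 2.54]. Speed limits (rad/s): [2.39, 2.39, 3.01, 3.14, 3.14, 3.14].

### API

Orientations are given as a rotation vector (axis times angle).
In Python, from workcell import ctrl gives the robot as it stands.
- The arm moves only by the tool move_arm, never from a script. Its argument "increments" is one flat list of numbers, 5 for each row, row after row: the closure in counts, from 0 (fully open) to 255 (shut), then the shift along the tool's x, y, z in mm, then the turn about the tool's z in degrees. In form: [grip, dx, dy, dz, yaw, grip, dx, dy, dz, yaw, ...]. A call has 1 to 12 rows; each row is the pose to reach, as a shift and turn from the pose measured when the call began, along the tool's axes at that moment; what a row does not reach only later rows make up. A row lasts 1/8 s, in which the tool goes at most 62.5 mm and 10.7 degrees, less where a joint would pass 70% of its speed; a pose out of reach is approached as far as the arm can. A call with a gripper value outside its range is refused whole. The fingers move at their own pace and stop on an object; the grip force is fixed at half the most. Time passes only in rows, so rows that repeat a pose let the fingers close. It gives the time, the measured TCP pose, the force and the opening at its end, in the units of the state.
- ctrl.get_obs(): the state, without advancing time (a new reading comes with each control period).
- ctrl.get_image(name): name is "scene" or "top" or "wrist"; returns a dict with "frame" (384x512x3 uint8, red, green, blue), "vertical_fov" (degrees; the focal length in pixels is half the picture's height over the tangent of half this angle, whatever the lens; pixels are square), "cx", "cy" (the principal point, pixels), "pose" (4x4, takes a point from camera to world coordinates); the wrist camera has in their place "mount" (4x4, takes a point from camera to tool coordinates, whose origin is the TCP and whose axes are the flange's). Camera axes: x right, y down, z forward; pixel columns grow to the right and rows downward; lengths in mm; the calibration is good to about 2 mm. The wrist camera is an equidistant fisheye: a pixel r from the principal point sees the ray r / f radians off the axis. A picture is of the moment at which its call begins: read the wrist's pose just before it. There is no depth.
- ctrl.close_job(): hands the job in, once; it reports no verdict.
The state is a dict: "t": time; "qpos": joint angles; "qvel": joint speeds; "joint_torque": joint torques, N m; "ee_pos": TCP position; "orientation": TCP orientation; "ft_force": force on the tool from outside, world axes, zero at the start; "moment": the same for the moment, N m; "width": finger opening in mm.
Only numpy, scipy, OpenCV 4.12 (cv2) and the standard library are available. Lean on these libraries where they do the work, as an engineer would, in place of code of your own. Each camera call takes 0.05 s, during which the arm holds its last target.

### The job

Pick up the microscope lamp module and fit it on the sloped stand, orange-striped edge uphill, so that both headed studs come through the wide ends of its keyholes and the plate lies flat on the bed, and let go of it there. Then slide it down the slope until it is fully home with the studs locked in the ends of the narrow slots, and leave it. Leave the other things on the bench where they are.

Things in the scene. Friction and masses are not known exactly. Their poses are not given: they have to be found in the camera images.
- lamp_centre (a point): Centre of the lamp module, 28 mm above its underside. White plate 90 mm (x) by 168 mm (y), 6 mm thick, lying flat on the bench; on its middle a black housing 60 mm (x) by 36 mm (y), from 6 to 56 mm above the underside, to be gripped across its 36 mm. Mass 0.3 to 0.65 kg. Axes: x towards the orange-striped edge (which goes uphill on the stand), z up out of the plate.
- lamp: The same lamp module, origin at the centre of its underside, same axes. Two equal keyholes go through the plate at y = +56 and y = -56 mm: the wide part is centred at x = -14 mm and measures 26 mm (x) by 24 mm (y) with cut corners; from it a slot 14 mm wide runs towards +x and ends at x = +16.5 mm.
- lamp_upper_edge (a point): Middle of the module's orange-striped edge (x = +45 mm, y = 0, 3 mm above the underside); axes as those of the module.
- bed (a point): Middle of the stand's sloped blue bed, on its surface, 60 mm above the bench. The stand is fixed; the bed is 150 mm long (x) by 190 mm wide (y) at 20 degrees: x points up the slope (away from the robot), y across, z square out of the surface. The module put on with its studs in the wide parts has its centre at x = +14 mm; fully home at x = -12 mm, where the studs stop it hard.
- stand: The stand; origin on the bench below the bed's middle. Two headed studs stand square on the bed at bed x = 0, 112 mm apart in y: steel shank 9 mm across and 9 mm high, brass head 19 mm across, its top 14 mm above the bed. They share a bar clamped along a cross groove: their middle is anywhere from bed y = -9 to +9 mm, not reported; find it by eye or feel.
- stud_line (a point): The point of the nominal middle between the two stud heads, 14 mm above the bed at bed x = 0, y = 0 (axes as the bed's); the real middle is up to 9 mm to either side in y. A plate that misses rests on the heads, 14 mm above the bed; one that finds both drops flat. Friction then holds it on the slope when let go; under 3 N slides it down.
- cleaner: white lens-cleaner bottle with blue cap, standing, 42 mm diameter, 90 mm tall; a bystander, origin at its underside
- objective: steel microscope objective standing on its nose, 30 mm diameter, 45 mm tall; a bystander, origin at its underside
- slide_box: yellow slide box, 85 x 110 x 32 mm; a bystander, origin at its underside
- eyepiece: silver-grey microscope eyepiece standing, 38 mm diameter, 62 mm tall; a bystander, origin at its underside
- screwdriver: screwdriver with blue handle lying on the bench; a bystander
- dish: shallow glass dish, 90 mm diameter, 18 mm tall; a bystander, origin at its underside
Things that resemble listed ones, but are neither listed nor needed, are in the scene too. There is more than one size of the stand; the one meant has the size given above. Leave any yellow look-alike of the lamp alone.

How it is judged (in metres and radians):
On the way:
1. the lamp module lies flat on the bed with the studs through the wide parts of its keyholes, let go (z of lamp_centre in the frame of bed between 0.0255 and 0.0305 m and y of lamp_centre in the frame of bed between -0.015 and 0.015 m and angle between the z axis of lamp_centre and the z axis of bed, either way round below 0.05 rad and angle between the x axis of lamp_centre and the x axis of bed, either way round below 0.08 rad and x of lamp_upper_edge in the frame of bed above 0.02 m and x of lamp_centre in the frame of bed between 0.007 and 0.02 m and contact force between the fingers and lamp below 0.3 N), for 0.2 s.
At the end, for the whole second after the job is handed in: The lamp module rests flat on the bed (within 2.5 mm and 0.05 rad), striped edge uphill, square to the slope within 0.08 rad, its centre within 15 mm of the bed's middle line and within 3 mm of the hard stop (bed x below -9 mm): both studs locked in the slots, at rest (z of lamp_centre in the frame of bed between 0.0255 and 0.0305 m and y of lamp_centre in the frame of bed between -0.015 and 0.015 m and angle between the z axis of lamp_centre and the z axis of bed, either way round below 0.05 rad and angle between the x axis of lamp_centre and the x axis of bed, either way round below 0.08 rad and x of lamp_upper_edge in the frame of bed above 0.02 m and x of lamp_centre in the frame of bed between -0.016 and -0.009 m and linear speed of lamp below 0.01 m/s); the robot touches nothing.
It fails at once if another thing on the bench is displaced by more than 30 mm (distance of any of cleaner, objective, slide_box, eyepiece, screwdriver, dish from where it was at the start of the episode above 0.03 m).
It also fails if it takes over 54 s, if anything falls off the work surface, if the arm or the gripper's body presses on something with over 40 N, if the wrist force passes 120 N, or if a joint passes its speed limit or range.

## Working session

There is one attempt and no reset: what is moved stays moved. The work goes in short steps, Python scripts to look and compute and a tool call to move; the robot and the scene stay as the last step left them, time stands still between calls to the robot, and variables do not carry over. Pictures are saved under pics/ and viewed, and the job is handed in when it is done.

Besides the shell and the picture viewer there is one more tool, called after ">>>" as name(argument=value, ...) on one line, values as JSON. move_arm: Moves the arm, as the interface text tells. Its arguments: {"type":"object","properties":{"increments":{"type":"array","items":{"type":"number"}}},"required":["increments"]}

```bash
ls; mkdir -p pics
python3 - <<'E'
from workcell import ctrl
import cv2,json,numpy as np,pickle
o=ctrl.get_obs();print({k:np.round(v,3).tolist() for k,v in o.items()})
d={}
for n in("scene","top","wrist"):
    im=ctrl.get_image(n);d[n]=im
    print(n,{k:np.round(v,3).tolist() for k,v in im.items() if k!="frame"})
    cv2.imwrite(f"pics/{n}0.png",im["frame"][:,:,::-1])
pickle.dump((o,d),open("s0.pkl","wb"))
E
```

```text
pics
{'t': 0.0, 'qpos': [1.163, 0.424, 1.631, 0.0, 1.089, -0.019], 'qvel': [0.001, -0.001, 0.002, -0.001, 0.001, -0.001], 'joint_torque': [0.0, -54.463, -27.367, 0.064, 0.023, -0.0], 'ee_pos': [236.666, 577.867, 221.916], 'orientation': [-0.607, -3.082, 0.002], 'ft_force': [0.252, -0.035, -0.154], 'moment': [0.015, 0.004, -0.055], 'width': 88.01}
scene {'vertical_fov': 55.767, 'cx': 260.337, 'cy': 185.234, 'pose': [[0.107, 0.606, -0.788, 1363.324], [0.994, -0.049, 0.097, -88.856], [0.02, -0.794, -0.608, 722.233], [0.0, 0.0, 0.0, 1.0]]}
top {'vertical_fov': 45.325, 'cx': 255.244, 'cy': 188.896, 'pose': [[0.01, -0.979, 0.204, 175.445], [-1.0, -0.01, 0.001, 27.129], [0.001, -0.204, -0.979, 1691.316], [0.0, 0.0, 0.0, 1.0]]}
wrist {'vertical_fov': 65.706, 'cx': 253.001, 'cy': 189.281, 'mount': [[0.0, -0.958, -0.288, 79.76], [1.0, 0.001, -0.0, -0.112], [0.001, -0.288, 0.958, -162.945], [0.0, 0.0, 0.0, 1.0]]}
```

View pics/scene0.png

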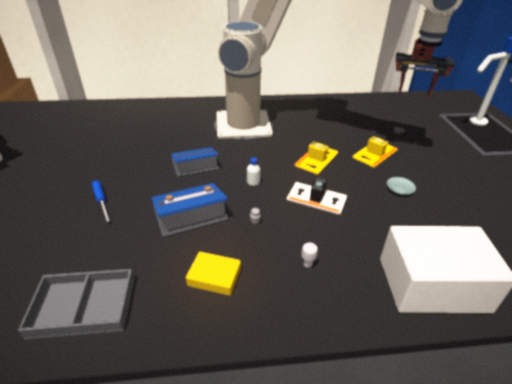

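View pics/top0.png

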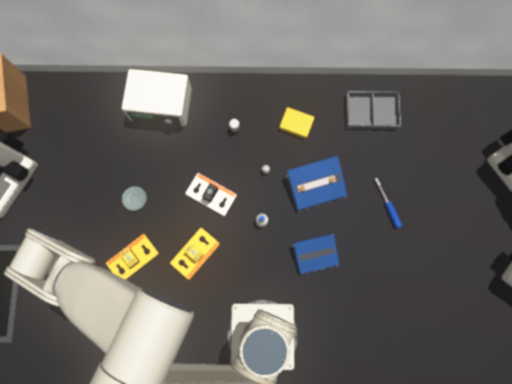

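View pics/wrist0.png

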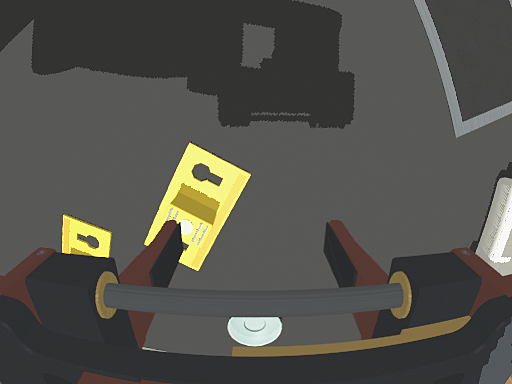

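```bash
cat > h.py <<'E'
import numpy as np,cv2,pickle
from scipy.spatial.transform import Rotation as R
def foc(im): return im["frame"].shape[0]/2/np.tan(np.radians(im["vertical_fov"])/2)
def ray(im,uv,obs=None):
    u,v=uv;f=foc(im);x=(u-im["cx"])/f;y=(v-im["cy"])/f
    if "pose" in im: d=np.array([x,y,1.]);P=np.array(im["pose"])
    else:
        r=np.hypot(x,y);d=np.array([x/r*np.sin(r),y/r*np.sin(r),np.cos(r)]) if r>0 else np.array([0,0,1.])
        T=np.eye(4);T[:3,:3]=R.from_rotvec(obs["orientation"]).as_matrix();T[:3,3]=obs["ee_pos"];P=T@np.array(im["mount"])
    return P[:3,3],P[:3,:3]@d
def atz(im,uv,z,obs=None):
    o,d=ray(im,uv,obs);return o+d*(z-o[2])/d[2]
def proj(im,p,obs=None):
    if "pose" in im:P=np.array(im["pose"])
    else:
        T=np.eye(4);T[:3,:3]=R.from_rotvec(obs["orientation"]).as_matrix();T[:3,3]=obs["ee_pos"];P=T@np.array(im["mount"])
    q=P[:3,:3].T@(np.asarray(p,float)-P[:3,3]);f=foc(im)
    if "pose" in im: return np.array([im["cx"]+f*q[0]/q[2],im["cy"]+f*q[1]/q[2]])
    s=np.hypot(q[0],q[1]);th=np.arctan2(s,q[2]);return np.array([im["cx"]+f*th*q[0]/s,im["cy"]+f*th*q[1]/s])
def crop(im,x0,y0,w,h,k,name):
    c=im["frame"][y0:y0+h,x0:x0+w,::-1];cv2.imwrite(name,cv2.resize(c,None,fx=k,fy=k,interpolation=cv2.INTER_CUBIC))
E
python3 - <<'E'
from h import *
o,d=pickle.load(open("s0.pkl","rb"))
crop(d["top"],175,160,75,65,8,"pics/c1.png")
crop(d["top"],275,145,85,65,8,"pics/c2.png")
E
```

```text
(no output)
```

View pics/c1.png

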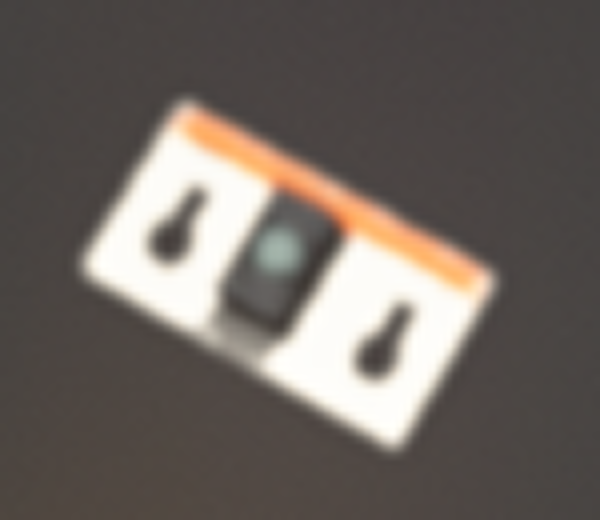

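View pics/c2.png

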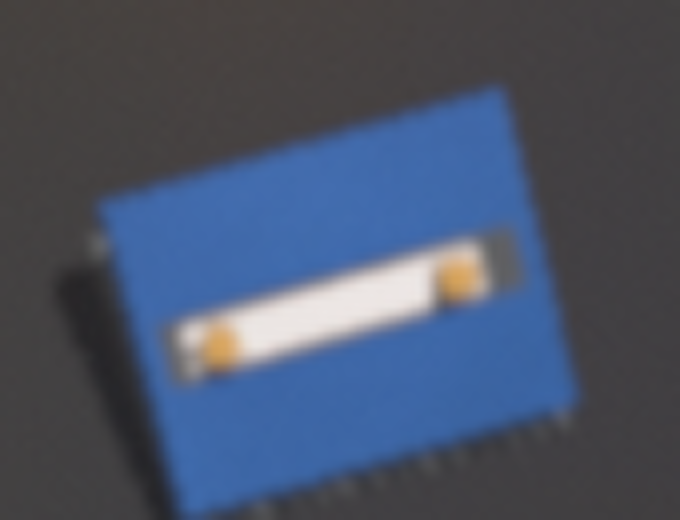

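```bash
cat > m.py <<'E'
from h import *
o,d=pickle.load(open("s0.pkl","rb"));t=d["top"]
def px(c,x0,y0,k): return ((c[0]+.5)/k-.5+x0,(c[1]+.5)/k-.5+y0)
L=[(185,98),(498,275),(400,452),(80,268)]
P=np.array([atz(t,px(c,175,160,8),6) for c in L]);print(P.round(1));c=P.mean(0)
print("lamp",c.round(1),[np.linalg.norm(P[i]-P[(i+1)%4]).round(1) for i in range(4)])
yv=(P[0]-P[1]+P[3]-P[2]);xv=(P[0]-P[3]+P[1]-P[2])
print("yaw from y",np.degrees(np.arctan2(-yv[0],yv[1])),"from x",np.degrees(np.arctan2(xv[1],xv[0])))
B=[(100,203),(500,87),(580,403),(180,520)];zz=[85.65,85.65,34.35,34.35]
Q=np.array([atz(t,px(c,275,145,8),z) for c,z in zip(B,zz)]);print(Q.round(1));c=Q.mean(0)
print("bed",c.round(1),[np.linalg.norm(Q[i]-Q[(i+1)%4]).round(1) for i in range(4)])
yv=(Q[0]-Q[1]+Q[3]-Q[2]);xv=(Q[0]-Q[3]+Q[1]-Q[2])
ay=np.arctan2(-yv[0],yv[1]);print("yaw from y",np.degrees(ay),"from x",np.degrees(np.arctan2(xv[1],xv[0])))
S=np.array([atz(t,px(c,275,145,8),60+14*np.cos(np.radians(20))) for c in [(222,345),(460,277)]]);print("heads",S.round(1),np.linalg.norm(S[0]-S[1]))
m=S.mean(0)-c; y=np.array([-np.sin(ay),np.cos(ay),0]);print("mid y",m@y, m@np.array([y[1],-y[0],0]))
print("head yaw",np.degrees(np.arctan2(-(S[0]-S[1])[0],(S[0]-S[1])[1])))
print("tool", R.from_rotvec(o["orientation"]).as_matrix().round(3))
E
python3 m.py
```

```text
[[590.7 246.5   6. ]
 [507.1  97.4   6. ]
 [423.3 141.2   6. ]
 [508.5 292.6   6. ]]
lamp [507.4 194.4   6. ] [np.float64(170.9), np.float64(94.6), np.float64(173.8), np.float64(94.3)]
yaw from y -29.305274960219112 from x -28.430779342417683
[[ 581.3  -85.1   85.7]
 [ 637.3 -266.5   85.7]
 [ 502.  -308.6   34.3]
 [ 445.7 -124.6   34.3]]
bed [ 541.6 -196.2   60. ] [np.float64(189.8), np.float64(150.8), np.float64(192.5), np.float64(150.2)]
yaw from y 17.07065215830618 from x 16.757623651299856
heads [[ 519.2 -140.6   73.2]
 [ 551.7 -248.4   73.2]] 112.57599519011697
mid y 3.439583687927981 -5.322044822881151
head yaw 16.7690599301496
tool [[-0.925  0.379 -0.001]
 [ 0.379  0.925 -0.001]
 [ 0.    -0.001 -1.   ]]
```

>>> move_arm(increments=[0, -396, -252, 30, 7, 0, -396, -252, 30, 7, 0, -396, -252, 30, 7, 0, -396, -252, 30, 7, 0, -396, -252, 30, 7, 0, -396, -252, 30, 7, 0, -396, -252, 30, 7, 0, -396, -252, 30, 7, 0, -396, -252, 30, 7, 0, -396, -252, 30, 7])

```text
t: 1.4
ee_pos: [507.1, 195.0, 192.2]
orientation: [-0.794, -3.039, 0.002]
ft_force: [-0.4, 0.7, 0.2]
width: 87.6
```

```bash
cat > shot.py <<'E'
import sys
from h import *
from workcell import ctrl
n=sys.argv[1];o=ctrl.get_obs();d={}
for c in sys.argv[2:]:
    d[c]=ctrl.get_image(c);im=d[c]["frame"][:,:,::-1]
    cv2.imwrite(f"pics/{c}{n}.png",cv2.resize(im,None,fx=1.5,fy=1.5,interpolation=cv2.INTER_CUBIC))
pickle.dump((o,d),open(f"s{n}.pkl","wb"))
print({k:np.round(v,3).tolist() for k,v in o.items() if k!="qvel"})
E
python3 shot.py 1 wrist
```

```text
{'t': 1.4, 'qpos': [0.346, 0.344, 1.835, -0.001, 0.964, -0.714], 'joint_torque': [-1.051, -46.59, -24.724, -0.01, 0.048, -0.011], 'ee_pos': [507.117, 195.015, 192.219], 'orientation': [-0.794, -3.039, 0.002], 'ft_force': [-0.403, 0.742, 0.173], 'moment': [-0.016, -0.04, -0.023], 'width': 87.623}
```

View pics/wrist1.png

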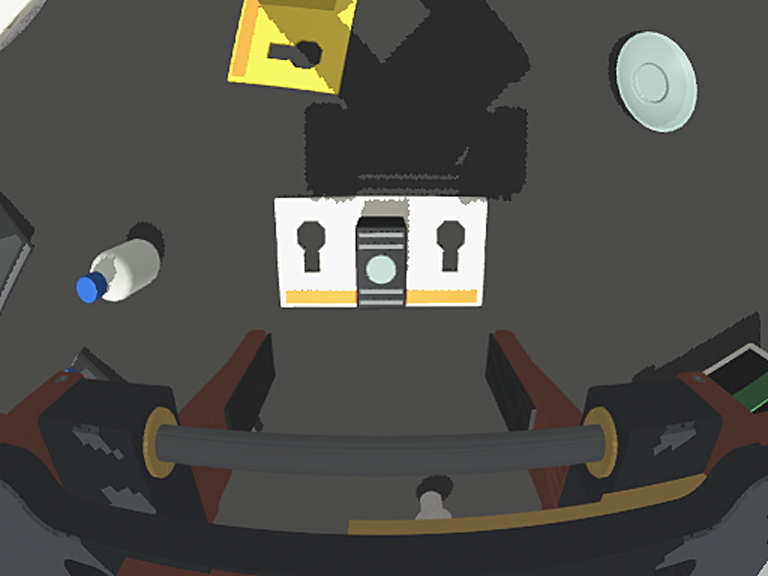

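Run:
```python
from h import *
o,d=pickle.load(open("s1.pkl","rb"));w=d["wrist"]
px=lambda u,v:((u+.5)/1.5-.5,(v+.5)/1.5-.5)
P=np.array([atz(w,px(*c),6,o) for c in [(275,198),(488,199),(484,307),(280,307)]])
Rm=R.from_rotvec(o["orientation"]).as_matrix()
print(((P-o["ee_pos"])@Rm).round(1))
K=np.array([atz(w,px(*c),6,o) for c in [(312,234),(451,234)]]);print(((K-o["ee_pos"])@Rm).round(1))
c=P.mean(0);print(c)
H=np.array([atz(w,px(*c),56,o) for c in [(358,228),(405,228),(358,309),(405,309)]]);print(((H-o["ee_pos"])@Rm).round(1))
print(Rm.round(3))
```

```text
[[ 46.3 -83.8 186.4]
 [ 45.7  85.9 186.1]
 [-45.4  87.9 186.1]
 [-45.5 -84.7 186.3]]
[[ 16.6 -54.6 186.3]
 [ 16.7  56.7 186.1]]
[507.34554595 196.12828387   6.        ]
[[ 29.6 -15.1 136.3]
 [ 29.6  16.8 136.2]
 [-28.8 -15.8 136.2]
 [-28.7  17.7 136.2]]
[[-0.872  0.489 -0.001]
 [ 0.489  0.872 -0.001]
 [ 0.    -0.001 -1.   ]]
```

>>> move_arm(increments=[0, 0, 1, 60, 0, 0, 0, 1, 110, 0, 0, 0, 1, 150, 0, 0, 0, 1, 173, 0, 0, 0, 1, 173, 0, 0, 0, 1, 173, 0, 255, 0, 1, 173, 0, 255, 0, 1, 173, 0, 255, 0, 1, 173, 0, 255, 0, 1, 173, 0, 255, 0, 1, 173, 0, 255, 0, 1, 173, 0])

```text
t: 2.95
ee_pos: [507.2, 196.0, 19.3]
orientation: [-0.792, -3.039, 0.002]
ft_force: [-0.9, -0.4, 0.3]
width: 35.5
```

>>> move_arm(increments=[255, 0, 0, -50, 0, 255, 0, 0, -105, 0, 255, -30, -30, -150, -5, 255, -70, -66, -150, -12, 255, -110, -104, -150, -19, 255, -150, -141, -150, -26, 255, -190, -179, -150, -33, 255, -230, -216, -150, -40, 255, -265, -248, -150, -46, 255, -281, -264, -150, -46, 255, -281, -264, -150, -46, 255, -281, -264, -150, -46])

```text
t: 4.45
ee_pos: [622.8, -170.2, 168.8]
orientation: [0.457, -3.105, -0.0]
ft_force: [-1.1, -0.2, -5.1]
width: 36.3
```

```bash
python3 shot.py 2 wrist top scene
```

```text
{'t': 4.45, 'qpos': [-0.285, 0.515, 1.618, -0.001, 1.012, -2.147], 'joint_torque': [-0.961, -60.81, -27.686, -0.102, 0.028, 0.006], 'ee_pos': [622.776, -170.182, 168.825], 'orientation': [0.457, -3.105, -0.0], 'ft_force': [-1.09, -0.201, -5.106], 'moment': [0.076, -0.009, -0.027], 'width': 36.289}
```

View pics/wrist2.png

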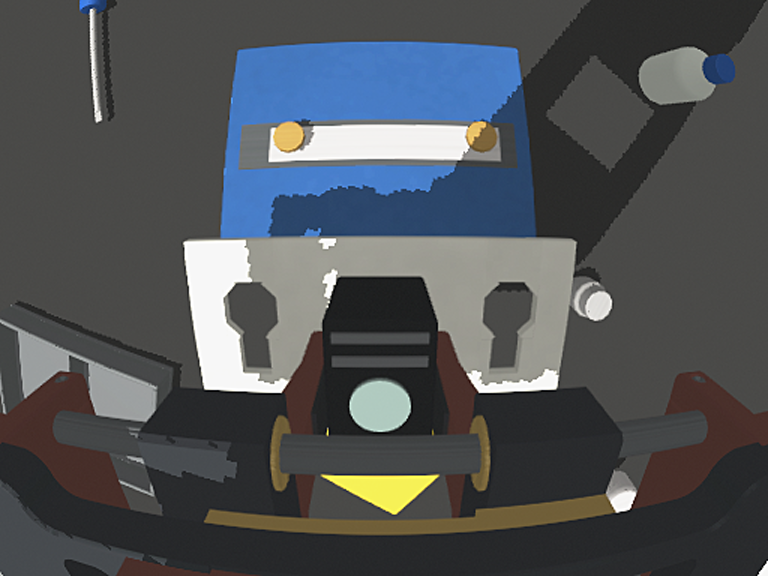

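Run:
```python
from h import *
o,d=pickle.load(open("s2.pkl","rb"));w=d["wrist"];t=d["top"]
crop(w,110,20,280,250,3,"pics/c3.png")
crop(t,275,145,85,65,8,"pics/c4.png")
```

```text
(no output)
```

View pics/c3.png

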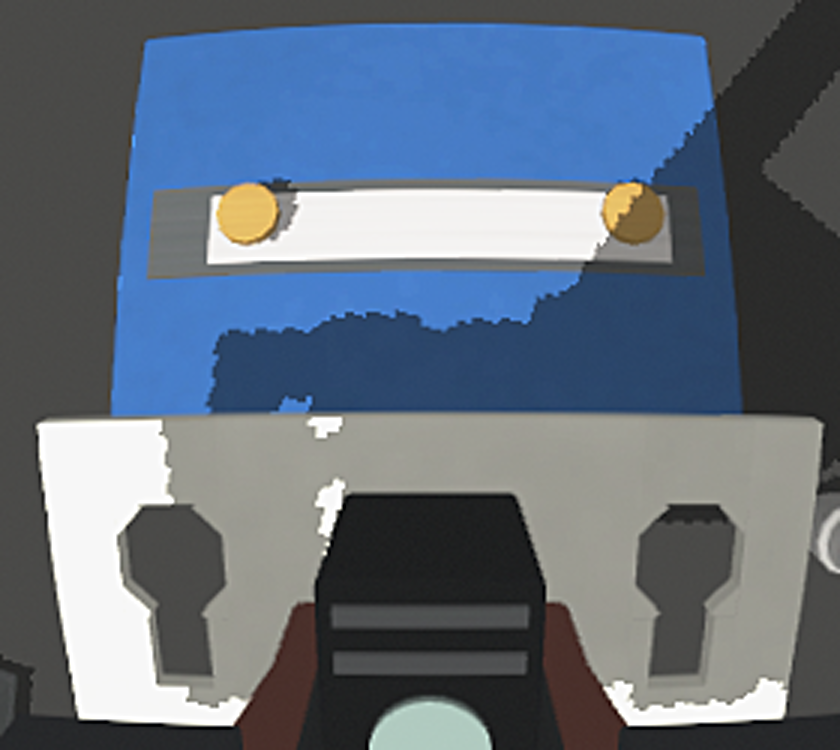

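Run:
```python
from h import *
o,d=pickle.load(open("s2.pkl","rb"));w=d["wrist"]
px=lambda c:((c[0]+.5)/3-.5+110,(c[1]+.5)/3-.5+20)
Rm=R.from_rotvec(o["orientation"]).as_matrix();e=np.array(o["ee_pos"])
T=lambda p:(np.array(p)-e)@Rm
print("tool axes",Rm.round(3))
H=[atz(w,px(c),73.2,o) for c in [(248,213),(633,213)]];print("heads tool",T(H).round(1),"world",np.round(H,1))
C=[atz(w,px(c),34.35,o) for c in [(146,40),(706,37)]];print("bed low corners",T(C).round(1),np.round(C,1))
zt=e[2]-13
K={k:atz(w,px(c),zt,o) for k,c in dict(cornL=(38,422),cornR=(823,422),kLl=(118,545),kLr=(226,545),kRl=(637,545),kRr=(742,545),ktopL=(165,505),ktopR=(703,505),slotR_l=(650,660),slotR_r=(705,660),slotL_l=(157,660),slotL_r=(212,660)).items()}
for k,v in K.items(): print(k,T(v).round(1))
```

```text
tool axes [[-0.958 -0.288 -0.003]
 [-0.288  0.958 -0.   ]
 [ 0.003  0.001 -1.   ]]
heads tool [[ 91.2 -52.4  95.9]
 [ 91.5  59.   95.9]] world [[ 550.3 -246.7   73.2]
 [ 517.8 -140.1   73.2]]
bed low corners [[156.1 -96.2 134.9]
 [157.   93.5 135. ]] [[ 500.6 -307.3   34.4]
 [ 445.1 -125.9   34.4]]
cornL [ 46.2 -83.9  13.1]
cornR [46.3 84.6 13.2]
kLl [ 18.6 -67.7  13. ]
kLr [ 18.8 -43.1  13. ]
kRl [18.8 44.2 13.1]
kRr [18.6 68.2 13.1]
ktopL [ 27.7 -56.   13. ]
ktopR [27.7 58.2 13.1]
slotR_l [-8.5 49.5 13. ]
slotR_r [-8.9 62.7 13. ]
slotL_l [ -9.  -61.7  12.9]
slotL_r [ -8.5 -48.6  12.9]
```

>>> move_arm(increments=[255, 40, 3, 0, 0, 255, 77, 3, 0, 0, 255, 77, 3, 30, 0, 255, 77, 3, 50, 0, 255, 77, 3, 62, 0, 255, 77, 3, 62, 0, 255, 77, 3, 62, 0])

```text
t: 5.48
ee_pos: [549.3, -189.4, 108.3]
orientation: [0.46, -3.107, 0.002]
ft_force: [0.8, 0.3, -4.6]
width: 35.8
```

```bash
python3 shot.py 3 wrist scene
python3 - <<'E'
from h import *
o,d=pickle.load(open("s3.pkl","rb"))
crop(d["scene"],130,160,120,90,6,"pics/c5.png")
E
```

```text
{'t': 5.475, 'qpos': [-0.352, 0.513, 1.801, -0.002, 0.828, -2.216], 'joint_torque': [0.049, -55.489, -22.143, -0.043, 0.086, 0.002], 'ee_pos': [549.295, -189.441, 108.274], 'orientation': [0.46, -3.107, 0.002], 'ft_force': [0.837, 0.305, -4.557], 'moment': [0.041, 0.007, 0.007], 'width': 35.776}
```

View pics/wrist3.png

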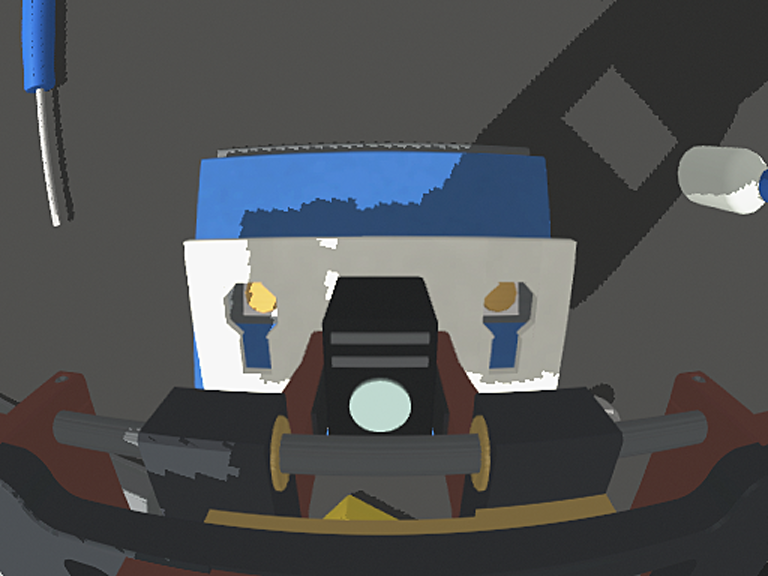

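View pics/c5.png

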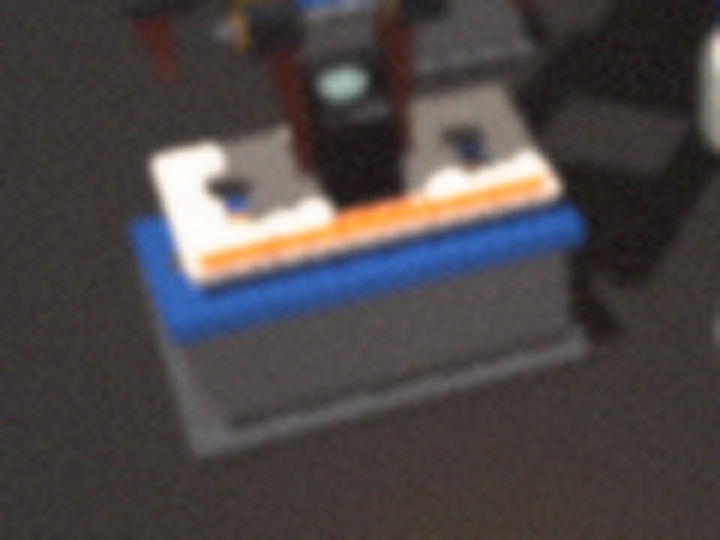

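>>> move_arm(increments=[255, 1, 0, 4, 0, 255, 1, 0, 8, 0, 255, 1, 0, 9.5, 0, 255, 2, 0, 11, 0, 255, 4, 0, 13.5, 0, 255, 4, 0, 13.5, 0])

```text
t: 6.32
ee_pos: [545.7, -190.7, 95.7]
orientation: [-0.46, 3.108, -0.002]
ft_force: [-1.7, 1.5, 4.3]
width: 36.1
```

```bash
python3 shot.py 4 wrist scene
python3 - <<'E'
from h import *
o,d=pickle.load(open("s4.pkl","rb"))
crop(d["scene"],130,160,120,90,6,"pics/c6.png")
E
```

```text
{'t': 6.325, 'qpos': [-0.356, 0.528, 1.813, -0.001, 0.8, -2.22], 'joint_torque': [-0.533, -51.617, -21.151, -0.414, -0.798, 0.077], 'ee_pos': [545.67, -190.669, 95.723], 'orientation': [-0.46, 3.108, -0.002], 'ft_force': [-1.717, 1.5, 4.25], 'moment': [0.671, 0.233, 0.119], 'width': 36.084}
```

View pics/wrist4.png

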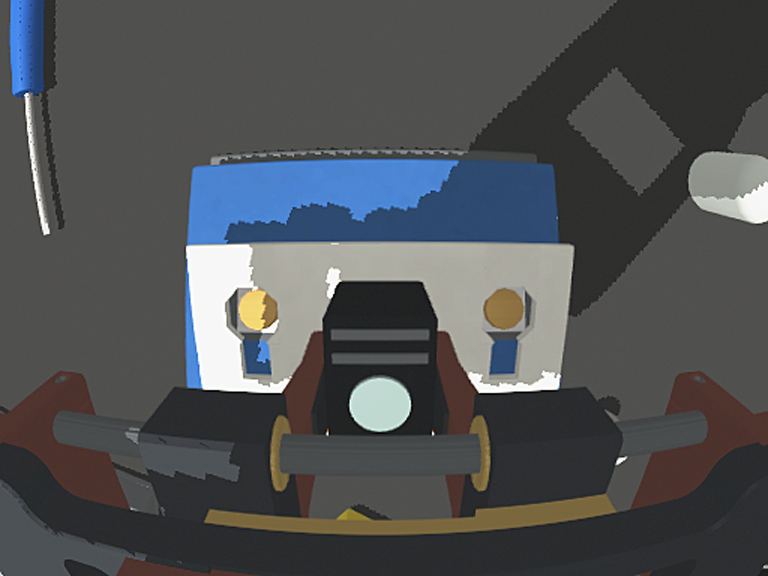

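View pics/c6.png

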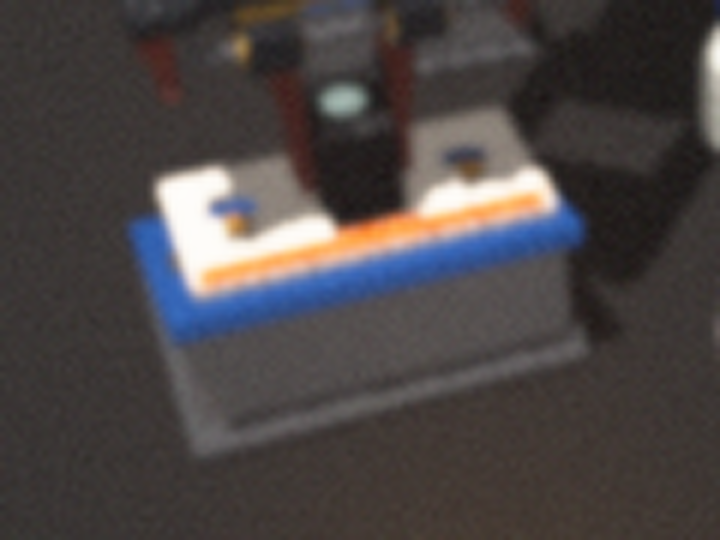

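>>> move_arm(increments=[255, 1.5, 0, 2.5, 0, 255, 3, 0, 5, 0, 255, 4.3, 0, 7.5, 0, 255, 5.5, 0, 9.7, 0, 255, 5.5, 0, 9.7, 0])

```text
t: 7.05
ee_pos: [540.2, -192.3, 86.4]
orientation: [0.46, -3.108, 0.001]
ft_force: [-4.0, 0.8, 5.3]
width: 36.0
```

```bash
python3 shot.py 5 wrist scene
python3 - <<'E'
from h import *
o,d=pickle.load(open("s5.pkl","rb"))
crop(d["scene"],130,160,120,90,6,"pics/c7.png")
E
```

```text
{'t': 7.05, 'qpos': [-0.362, 0.538, 1.827, -0.001, 0.777, -2.226], 'joint_torque': [0.246, -51.752, -21.031, -0.149, -0.967, 0.068], 'ee_pos': [540.189, -192.299, 86.383], 'orientation': [0.46, -3.108, 0.001], 'ft_force': [-3.988, 0.823, 5.289], 'moment': [0.541, 0.422, 0.061], 'width': 36.038}
```

View pics/wrist5.png

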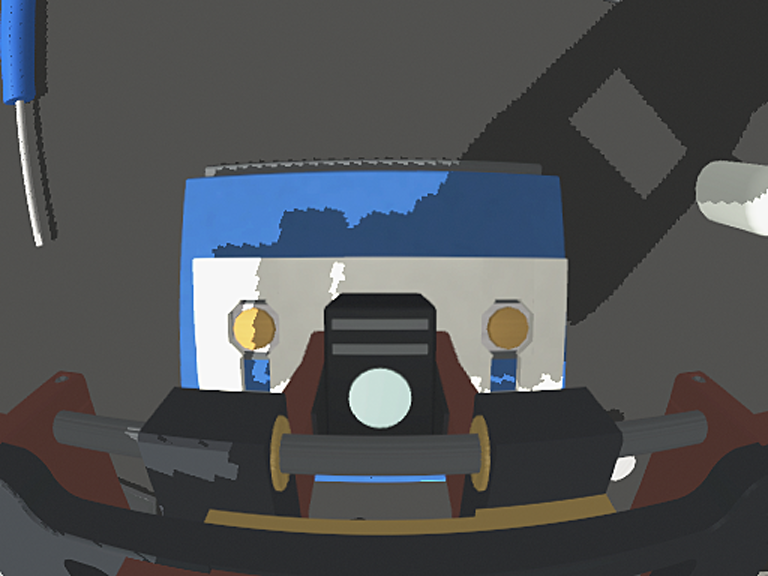

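View pics/c7.png

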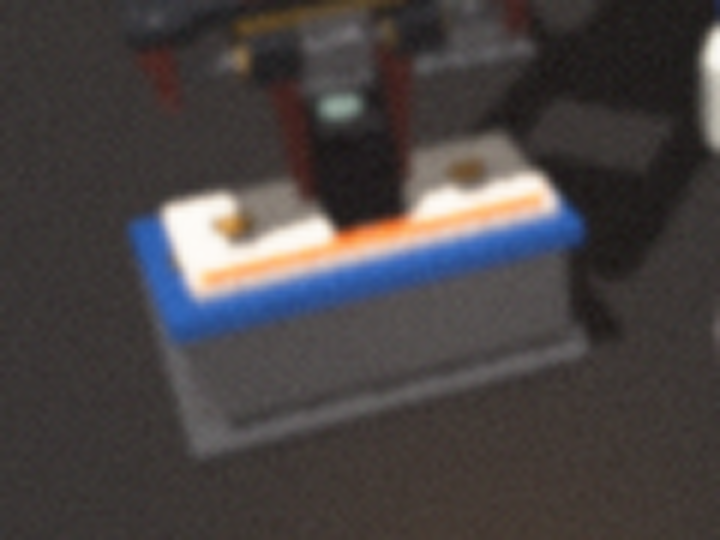

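>>> move_arm(increments=[255, 0.8, 0, 2, 0, 255, 1.5, 0, 4, 0, 255, 2, 0, 5.5, 0, 255, 2, 0, 5.5, 0])

```text
t: 7.65
ee_pos: [537.9, -192.9, 81.1]
orientation: [0.46, -3.107, 0.001]
ft_force: [-5.4, 0.7, 4.9]
width: 36.1
```

```bash
python3 shot.py 6 wrist
```

```text
{'t': 7.65, 'qpos': [-0.365, 0.544, 1.832, -0.002, 0.766, -2.228], 'joint_torque': [0.682, -51.696, -20.913, -0.039, -1.063, 0.059], 'ee_pos': [537.945, -192.941, 81.073], 'orientation': [0.46, -3.107, 0.001], 'ft_force': [-5.422, 0.654, 4.886], 'moment': [0.423, 0.477, 0.052], 'width': 36.054}
```

View pics/wrist6.png

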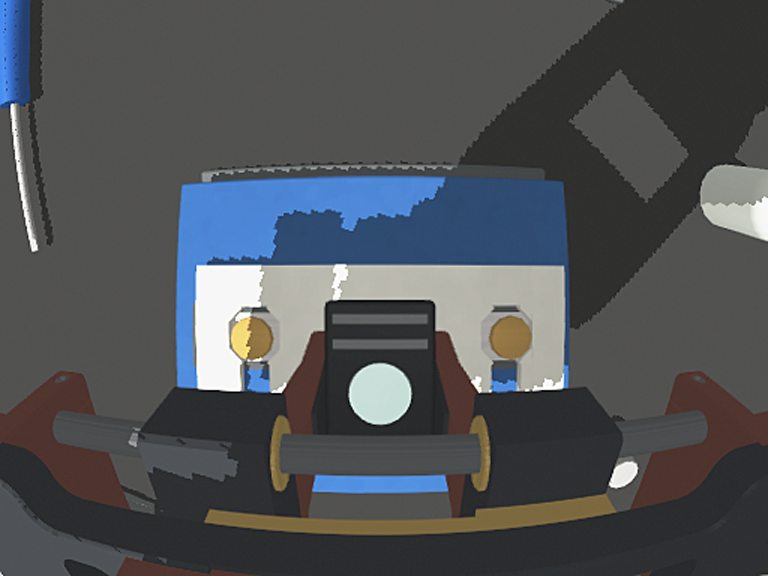

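>>> move_arm(increments=[255, 0.5, 0, 1, 0, 255, 0.7, 0, 2, 0, 255, 0.7, 0, 2, 0])

```text
t: 8.07
ee_pos: [537.3, -193.2, 79.5]
orientation: [0.459, -3.107, 0.001]
ft_force: [-4.2, 1.0, 6.3]
width: 36.0
```

>>> move_arm(increments=[105, 0.7, 0, 1.5, 0, 105, 0.7, 0, 1.5, 0, 105, 0.7, 0, 1.5, 0, 105, 0.7, 0, 1.5, 0, 105, 0.7, 0, 1.5, 0])

```text
t: 8.7
ee_pos: [536.7, -193.4, 78.0]
orientation: [0.46, -3.107, 0.001]
ft_force: [-0.1, 0.1, 0.1]
width: 51.5
```

```bash
python3 shot.py 7 wrist scene
python3 - <<'E'
from h import *
o,d=pickle.load(open("s7.pkl","rb"))
crop(d["scene"],130,160,120,90,6,"pics/c8.png")
E
```

```text
{'t': 8.7, 'qpos': [-0.366, 0.548, 1.836, -0.002, 0.758, -2.229], 'joint_torque': [0.0, -53.556, -19.256, -0.042, 0.048, 0.0], 'ee_pos': [536.729, -193.367, 77.978], 'orientation': [0.46, -3.107, 0.001], 'ft_force': [-0.114, 0.062, 0.065], 'moment': [0.02, 0.009, 0.033], 'width': 51.548}
```

View pics/wrist7.png

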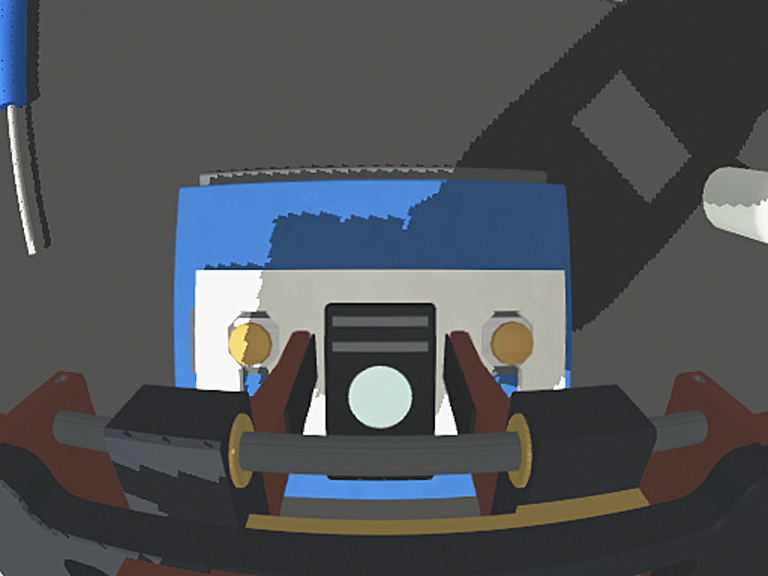

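View pics/c8.png

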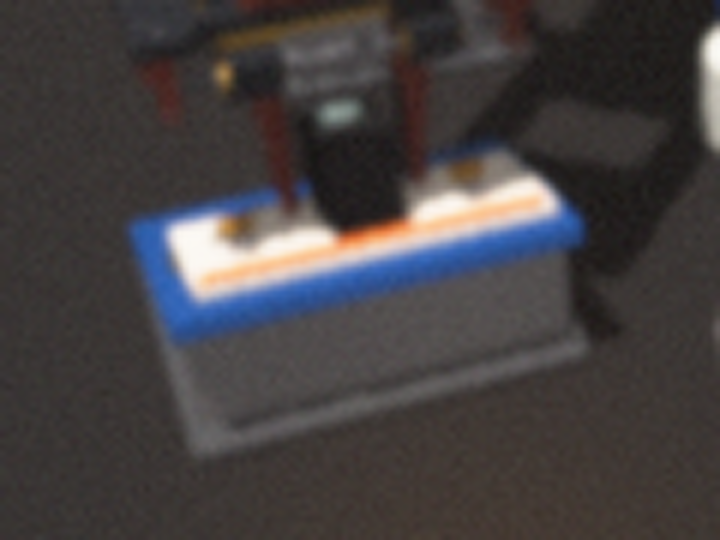

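```bash
cat > bed.py <<'E'
from h import *
th=np.radians(20);a=np.radians(16.8)
bx=np.array([np.cos(a)*np.cos(th),np.sin(a)*np.cos(th),np.sin(th)]);by=np.array([-np.sin(a),np.cos(a),0]);bz=np.cross(bx,by)
S=np.array([538.6,-192.0,60.])  # stud middle on bed
def on(im,uv,h,o=None):
    c,d=ray(im,uv,o);p=c+d*((S+bz*h-c)@bz)/(d@bz)-S;return np.array([p@bx,p@by]).round(1)
E
python3 - <<'E'
from bed import *
o,d=pickle.load(open("s7.pkl","rb"));w=d["wrist"]
crop(w,110,160,280,130,3,"pics/c9.png")
px=lambda c:((c[0]+.5)/1.5-.5,(c[1]+.5)/1.5-.5)
print([on(w,px(c),14,o) for c in [(250,344),(512,343)]])
print([on(w,px(c),6,o) for c in [(195,270),(565,270),(254,312),(508,312)]])
print([on(w,px(c),56,o) for c in [(327,303),(435,303),(327,479),(434,479)]])
E
```

```text
[array([ -0.1, -55.6]), array([-0.6, 55.7])]
[array([-32.5, -85.4]), array([-32.7,  84.4]), array([-13.7, -56.2]), array([-13.8,  56.2])]
[array([-17.1, -17.4]), array([-17.2,  17.2]), array([ 42., -18.]), array([41.9, 17.7])]
```

View pics/c9.png

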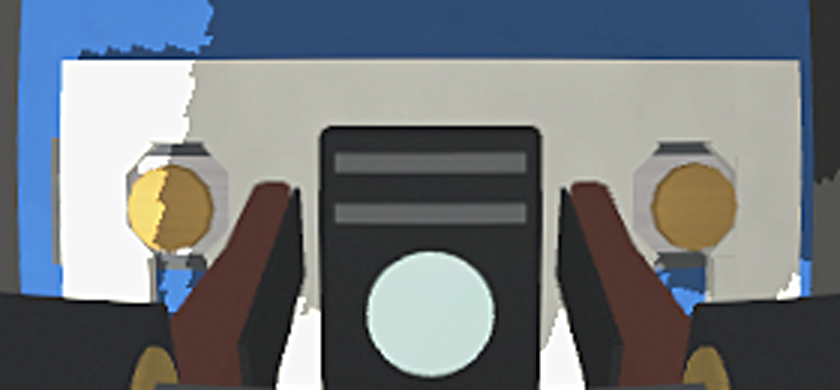

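>>> move_arm(increments=[105, 0, 0, -35, 0, 105, 0, 0, -72, 0, 105, 0, 0, -72, 0, 255, -30, 0.5, -72, 0, 255, -58, 0.5, -72, 0, 255, -58, 0.5, -72, 0, 255, -58, 0.5, -60, 0, 255, -58, 0.5, -40, 0, 255, -58, 0.5, -24, 0, 255, -58, 0.5, -20, 0, 255, -58, 0.5, -20, 0])

```text
t: 10.18
ee_pos: [591.8, -176.1, 97.4]
orientation: [0.459, -3.106, 0.001]
ft_force: [0.0, 0.5, -0.4]
width: 0.4
```

```bash
python3 shot.py 8 wrist scene top
python3 - <<'E'
from h import *
o,d=pickle.load(open("s8.pkl","rb"))
crop(d["scene"],130,130,120,100,6,"pics/c10.png")
E
```

```text
{'t': 10.175, 'qpos': [-0.308, 0.572, 1.72, -0.001, 0.85, -2.171], 'joint_torque': [-0.044, -56.528, -21.257, -0.044, 0.024, -0.0], 'ee_pos': [591.773, -176.123, 97.412], 'orientation': [0.459, -3.106, 0.001], 'ft_force': [0.033, 0.498, -0.395], 'moment': [0.043, 0.036, -0.008], 'width': 0.438}
```

View pics/wrist8.png

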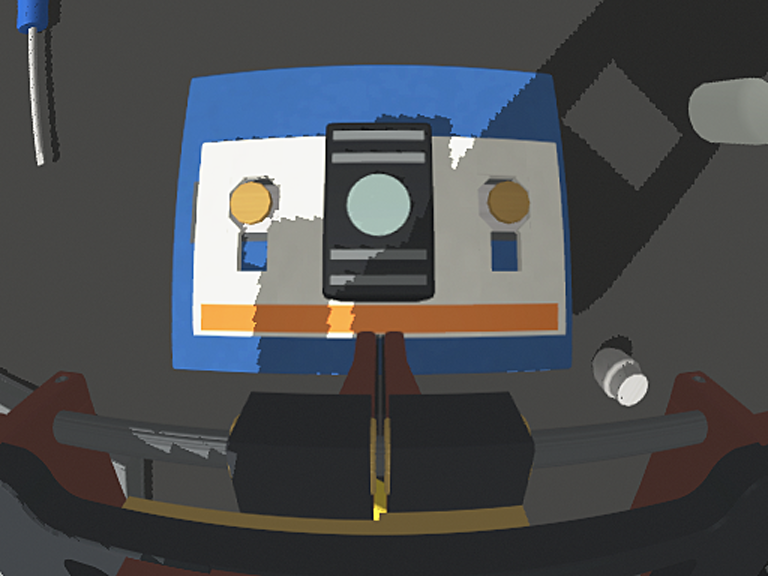

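View pics/c10.png

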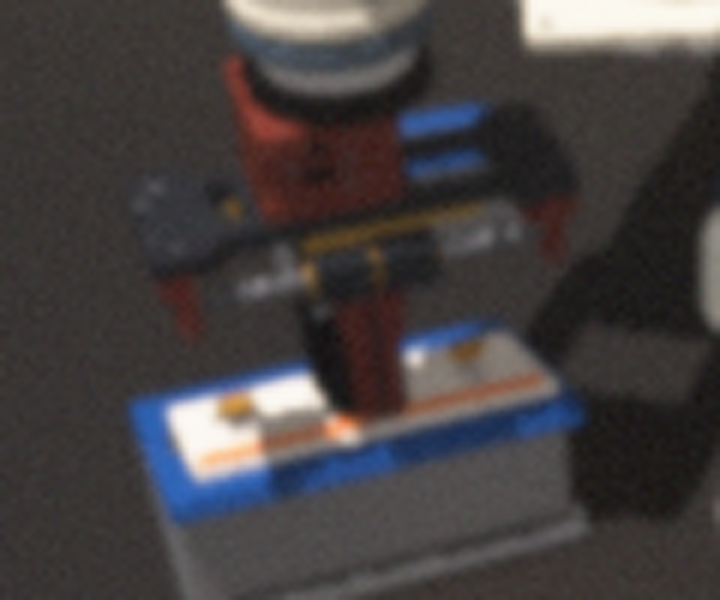

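>>> move_arm(increments=[255, 5, 0, 1.8, 0, 255, 9, 0, 3.3, 0, 255, 12, 0, 4.4, 0, 255, 15, 0, 5.5, 0, 255, 17, 0, 6.2, 0, 255, 19, 0, 6.9, 0, 255, 21, 0, 7.6, 0, 255, 23, 0, 8.4, 0, 255, 25, 0, 9.1, 0, 255, 27, 0, 9.8, 0, 255, 29, 0, 10.5, 0, 255, 29, 0, 10.5, 0])

```text
t: 11.82
ee_pos: [564.4, -184.6, 87.8]
orientation: [0.459, -3.107, 0.002]
ft_force: [-0.5, 0.5, 0.7]
width: 0.4
```

```bash
python3 shot.py 9 wrist
```

```text
{'t': 11.825, 'qpos': [-0.336, 0.559, 1.78, -0.002, 0.803, -2.199], 'joint_torque': [-0.041, -55.277, -20.234, -0.044, 0.085, -0.011], 'ee_pos': [564.362, -184.648, 87.805], 'orientation': [0.459, -3.107, 0.002], 'ft_force': [-0.462, 0.539, 0.713], 'moment': [-0.007, -0.005, -0.006], 'width': 0.354}
```

View pics/wrist9.png

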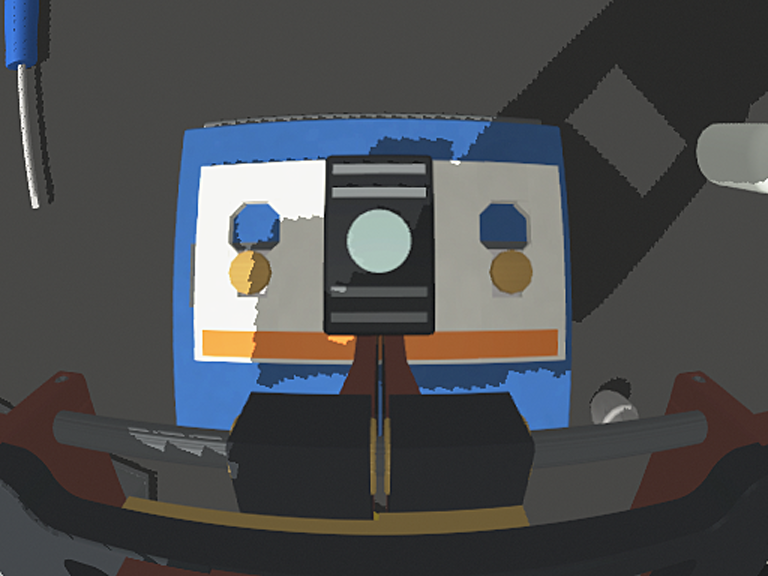

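>>> move_arm(increments=[255, 2, 0, 0.7, 0, 255, 3.5, 0, 1.3, 0, 255, 5, 0, 1.8, 0, 255, 6, 0, 2.2, 0, 255, 6.5, 0, 2.4, 0, 255, 6.5, 0, 2.4, 0])

```text
t: 12.62
ee_pos: [558.5, -186.5, 85.6]
orientation: [-0.459, 3.108, -0.002]
ft_force: [2.0, 1.1, 0.8]
width: 0.5
```

>>> move_arm(increments=[255, 1, 0, 0.4, 0, 255, 1.5, 0, 0.5, 0, 255, 1.5, 0, 0.5, 0])

```text
t: 13.0
ee_pos: [558.2, -186.7, 85.5]
orientation: [-0.459, 3.105, -0.002]
ft_force: [4.6, 3.5, 1.6]
width: 0.5
```

>>> move_arm(increments=[255, 1.5, 0, 0.5, 0, 255, 2.5, 0, 0.9, 0, 255, 2.5, 0, 0.9, 0])

```text
t: 13.38
ee_pos: [558.0, -186.8, 85.5]
orientation: [-0.457, 3.101, -0.003]
ft_force: [6.6, 6.3, 3.3]
width: 0.4
```

```bash
python3 shot.py 10 wrist;python3 - <<'E'
from h import *
o,d=pickle.load(open("s10.pkl","rb"))
crop(d["wrist"],110,80,280,170,2.8,"pics/c11.png")
E
```

```text
{'t': 13.375, 'qpos': [-0.344, 0.554, 1.797, 0.002, 0.784, -2.209], 'joint_torque': [-5.088, -52.054, -16.084, -1.954, 1.398, -0.049], 'ee_pos': [558.041, -186.827, 85.535], 'orientation': [-0.457, 3.101, -0.003], 'ft_force': [6.643, 6.339, 3.338], 'moment': [1.199, -1.296, -0.02], 'width': 0.357}
```

View pics/c11.png

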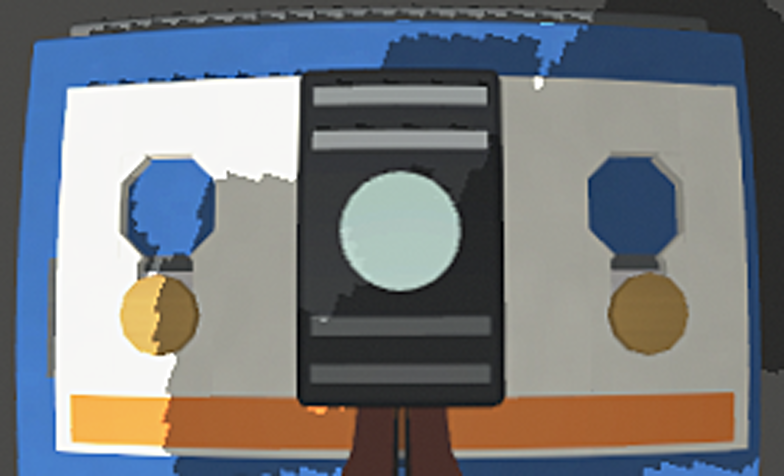

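>>> move_arm(increments=[255, -6, 0, -3, 0, 255, -16, 0, -8, 0, 255, -24, 0, -30, 0, 255, -24, 0, -80, 0, 255, -24, 0, -110, 0, 255, -24, 0, -110, 0, 255, -24, 0, -110, 0, 255, -24, 0, -110, 0])

```text
t: 14.42
ee_pos: [579.3, -179.6, 194.1]
orientation: [-0.458, 3.104, -0.001]
ft_force: [1.3, -0.3, -0.6]
width: 0.2
```

```bash
python3 shot.py 11 wrist top scene
```

```text
{'t': 14.425, 'qpos': [-0.321, 0.428, 1.697, 0.002, 1.013, -2.185], 'joint_torque': [0.013, -53.754, -26.082, -0.043, 0.028, 0.001], 'ee_pos': [579.306, -179.552, 194.088], 'orientation': [-0.458, 3.104, -0.001], 'ft_force': [1.34, -0.3, -0.587], 'moment': [0.04, 0.003, 0.005], 'width': 0.214}
```

View pics/wrist11.png

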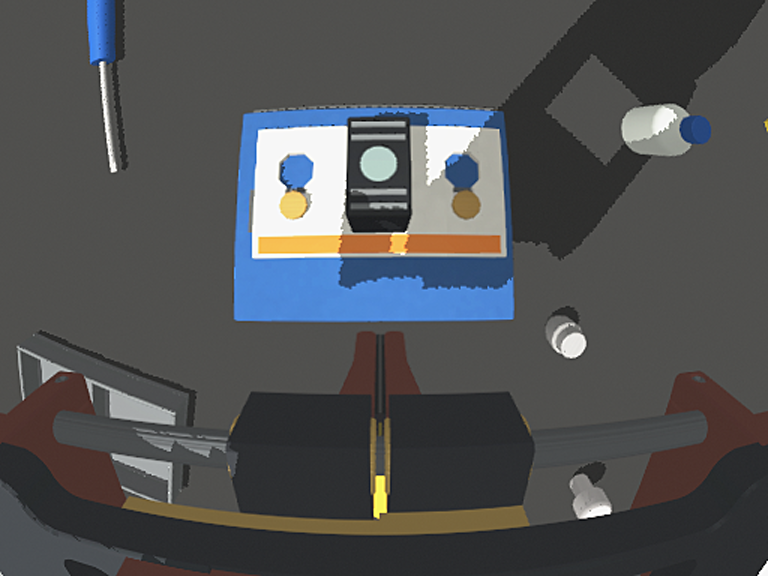

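View pics/scene11.png

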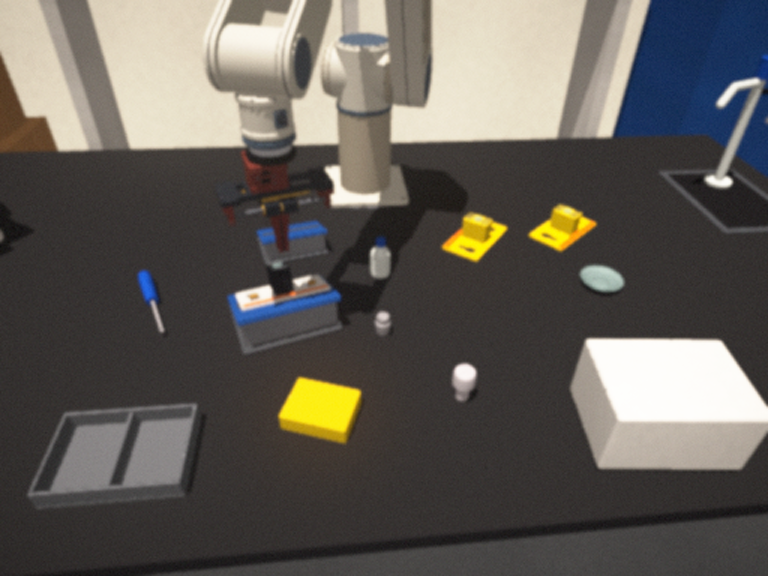

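Run:
```python
from bed import *
o,d=pickle.load(open("s11.pkl","rb"));w=d["wrist"]
px=lambda c:((c[0]+.5)/1.5-.5,(c[1]+.5)/1.5-.5)
print("heads",[on(w,px(c),14,o) for c in [(293,205),(466,205)]])
print("plate corners",[on(w,px(c),6,o) for c in [(260,127),(499,126),(251,258),(506,258)]])
print("bed corners",[on(w,px(c),0,o) for c in [(244,114),(504,114),(235,320),(514,320)]])
```

```text
heads [array([  0.1, -55.8]), array([ 0.1, 55.8])]
plate corners [array([-59.6, -83.9]), array([-60.4,  83.8]), array([ 33.4, -85.2]), array([33.4, 83.8])]
bed corners [array([-73.8, -98.9]), array([-73. ,  90.1]), array([ 74.8, -97.9]), array([74.6, 90.7])]
```

```bash
python3 -c "
from workcell import ctrl
print(ctrl.close_job())"
```

```text
the job is handed in; nothing more can be done
None
```

The lamp module is on the large stand, fully home with both studs in the narrow slots, and I handed the job in at about 14.5 s; no verdict was reported.

- **Fitting:** I gripped the white module across its housing. I set its striped edge on the bed and tipped it down over both stud heads. The wrist view showed them centred in the wide parts. After letting go, the plate lay flat, with its centre at about 12.5 mm bed x. The force reading was near zero for more than 0.2 s.
- **Sliding home:** I pushed the housing downhill with the closed fingertips until the module stopped moving while the force rose to about 10 N. Then I backed off and lifted clear.
- **Last check:** The final wrist picture puts the centre at about -13 mm bed x, where the hard stop is -12 mm; the 1 mm difference is within camera accuracy. It is about 4 mm off the bed's middle line, flat and square, with the striped edge uphill. The other things looked to be where they were; I compared them by eye, not by measurement.

No check failed. The two camera estimates of the stud middle differed by about 1.5 mm; I used the wrist camera's.

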